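# Change over the plates in the drying box and set its thermostat

### The job

Lift the drying box's lid back until it rests on its stop, take the long dry plate out and lay it flat in the middle of the white sheet, and lay every short plate that is on the grey mat flat on the floor of the box, none on top of another. Then close the lid fully and, only after that, turn the thermostat knob until its pointer lines up with the brass tab on the scale. Leave the other things on the bench where they are.

Things in the scene. Friction and masses are not known exactly. Their poses are not given: they have to be found in the camera images.
- box: Fixed grey drying box, open-topped under its lid: 220 (its x) x 270 (its y) x 70 mm high, walls 5 mm thick, heated floor 30 mm above the bench, so the inside is 210 x 260 mm and 40 mm deep. Origin: centre of its underside, on the bench. Its +x side carries the hinge and points to the robot's right (about world -y).
- lid (a joint): Angle of the box's white lid: 0 closed, 1.8 rad wide open on its stop, leaning back past upright. It falls shut slowly if let go below about 1.57 rad and stays on its stop beyond that. The lid is a 7 mm thick panel, 220 mm from hinge to free edge, weighs 0.3 kg.
- lid_hinge (a point): Point on the middle of the lid's hinge axis, on the box's +x top edge; the axis is the box's y axis.
- lid_handle (a point): Middle of the lid's steel handle: a round bar 10 mm thick and 100 mm long, along the box's y, held by two brackets 28 mm (axis) above the lid's upper face and 5 mm out beyond its free edge, so nothing lies under it down to the bench; 225 mm from the hinge.
- long_plate: The dry plate, the longest one: a glass plate pack with copper-taped edges, 130 (x) x 50 (y) x 10 mm, black top face, about 0.14 kg. Starts lying flat inside the closed box. Origin: centre of its underside.
- sheet: White sheet of paper lying fixed and flat on the bench, 140 (x) x 180 (y) mm, under 1 mm thick. Origin: its centre.
- console: Fixed grey thermostat console, 120 x 120 x 50 mm high, a white dial scale with 19 black ticks on its top. Origin: centre of its underside.
- dial (a joint): Angle of the thermostat knob, 0 to 4.7 rad, growing clockwise seen from above. It turns freely by hand and stays where it is left.
- dial_grip (a point): On the knob's vertical axis, at the height to grip it (87 mm above the bench). The knob has an upright black bar 57 mm long, 14 mm wide, 32 mm high, its top 94 mm above the bench; this point's x axis runs along the bar (the pointer end is at -x), y across it.
- dial_pointer (a point): Pointer end of the knob's bar (end of the white line on top), 28 mm from the knob's axis; its -x axis points outward along the pointer.
- mark (a joint): Angle of the brass tab on the scale, in the same sense as the knob: pointer and tab line up when dial equals mark. It cannot be moved by the robot.
- mark_tab (a point): Middle of the brass tab (22 mm long, radial) that marks the wanted setting on the scale, 50 mm from the knob's axis; its -x axis points outward along the tab.
- tin: Bystander: round brass tin, 50 mm across, 28 mm high, standing among the plates. Origin: centre of its underside.
- jar: Bystander: white jar with a black cap, 100 mm across, 140 mm high, upright. Origin: centre of its underside.
- pump1: Bystander: white bottle, 66 mm across, 120 mm high. Origin: centre of its underside.
- pump2: Bystander: white bottle, 66 mm across, 120 mm high. Origin: centre of its underside.
- tub: Bystander: open white tub, 100 mm across, 70 mm high. Origin: centre of its underside.
- brush: Bystander: brush with wooden handle, 200 mm long, lying. Origin: its middle, on the bench.
- plate1: A short plate to be dried, lying on the grey mat at the robot's left: a glass plate pack with copper-taped edges, 90 (x) x 50 (y) x 10 mm, black top face, about 0.1 kg. Origin: centre of its underside. None if absent.
- plate2: A short plate to be dried, lying on the grey mat at the robot's left: a glass plate pack with copper-taped edges, 90 (x) x 50 (y) x 10 mm, black top face, about 0.1 kg. Origin: centre of its underside. None if absent.
- plate3: A short plate to be dried, lying on the grey mat at the robot's left: a glass plate pack with copper-taped edges, 90 (x) x 50 (y) x 10 mm, black top face, about 0.1 kg. Origin: centre of its underside. None if absent.
- plate4: A short plate to be dried, lying on the grey mat at the robot's left: a glass plate pack with copper-taped edges, 90 (x) x 50 (y) x 10 mm, black top face, about 0.1 kg. Origin: centre of its underside. None if absent.
There are look-alikes about, which are no part of the job. What is shaped like the plate1 but turquoise is not meant.

How it is judged:
On the way, in this order (a step that is already met when the one before it is completed fails the run):
1. the lid is lifted open onto its stop (value of joint lid above 1.7 rad), for 0.3 s.
2. the long plate lies on the white sheet and all short plates lie flat on the box's floor (x of long_plate in the frame of sheet between -0.045 and 0.045 m and y of long_plate in the frame of sheet between -0.055 and 0.055 m and height (world z) of long_plate below 0.008 m and angle between the z axis of long_plate and the z axis of sheet, either way round below 0.1 rad and x of plate1 in the frame of box between -0.095 and 0.095 m and y of plate1 in the frame of box between -0.12 and 0.12 m and z of plate1 in the frame of box between 0.025 and 0.0345 m and angle between the z axis of each of plate1, plate2, plate3, plate4 and the z axis of box, either way round below 0.1 rad and x of plate2 in the frame of box between -0.095 and 0.095 m and y of plate2 in the frame of box between -0.12 and 0.12 m and z of plate2 in the frame of box between 0.025 and 0.0345 m and x of plate3 in the frame of box between -0.095 and 0.095 m and y of plate3 in the frame of box between -0.12 and 0.12 m and z of plate3 in the frame of box between 0.025 and 0.0345 m and x of plate4 in the frame of box between -0.095 and 0.095 m and y of plate4 in the frame of box between -0.12 and 0.12 m and z of plate4 in the frame of box between 0.025 and 0.0345 m), for 0.2 s.
3. the lid is closed over the loaded plates (value of joint lid below 0.04 rad and x of plate1 in the frame of box between -0.095 and 0.095 m and y of plate1 in the frame of box between -0.12 and 0.12 m and z of plate1 in the frame of box between 0.025 and 0.0345 m and angle between the z axis of each of plate1, plate2, plate3, plate4 and the z axis of box, either way round below 0.1 rad and x of plate2 in the frame of box between -0.095 and 0.095 m and y of plate2 in the frame of box between -0.12 and 0.12 m and z of plate2 in the frame of box between 0.025 and 0.0345 m and x of plate3 in the frame of box between -0.095 and 0.095 m and y of plate3 in the frame of box between -0.12 and 0.12 m and z of plate3 in the frame of box between 0.025 and 0.0345 m and x of plate4 in the frame of box between -0.095 and 0.095 m and y of plate4 in the frame of box between -0.12 and 0.12 m and z of plate4 in the frame of box between 0.025 and 0.0345 m), for 0.2 s.
4. with the lid closed, the knob's pointer is turned to the brass tab (value of joint lid below 0.04 rad and angle between the x axis of dial_pointer and the x axis of mark_tab, either way round below 0.12 rad and horizontal distance between dial_pointer and mark_tab below 0.032 m), for 0.2 s.
At the end, for the whole second after the job is handed in: Short plates flat (0.1 rad) on the box floor, none on another; long plate flat and at rest on the white sheet, centre within 45 mm (x) and 55 mm (y) of the sheet's centre; lid below 0.04 rad; pointer within 0.12 rad of the brass tab (all of step 2 and all of step 4 and linear speed of long_plate below 0.02 m/s); the robot touches nothing.
It fails at once if a bystander is knocked over or moved more than 60 mm ((distance of tin from where it was at the start of the episode above 0.06 m or angle between tin's own z axis and vertical above 0.6 rad) or (distance of jar from where it was at the start of the episode above 0.06 m or angle between jar's own z axis and vertical above 0.6 rad) or (distance of pump1 from where it was at the start of the episode above 0.06 m or angle between pump1's own z axis and vertical above 0.6 rad) or (distance of pump2 from where it was at the start of the episode above 0.06 m or angle between pump2's own z axis and vertical above 0.6 rad) or (distance of tub from where it was at the start of the episode above 0.06 m or angle between tub's own z axis and vertical above 0.6 rad) or distance of brush from where it was at the start of the episode above 0.06 m).
Of plate1, plate2, plate3, plate4 only 2 to 4 are there at a start; the rules pass over those that are not, and their reading is None.
At some moment in a run one of plate1, plate2, plate3, plate4, long_plate may be knocked a few centimetres aside while the robot is not near it.
Once in a run the grip may slacken for a moment while it holds something.
It also fails if it takes over 210 s, if anything falls off the work surface, if the arm or the gripper's body presses on something with over 40 N, if the wrist force passes 120 N, or if a joint passes its speed limit or range.

### The arm

A 6-joint arm with a two-finger parallel gripper is mounted at the origin on the work surface. World frame = base frame: x ahead of the robot, y to its left, z up, the work surface at z = 0. Lengths are in m, angles in rad, forces in N, time in s.
With the tool pointing down it reaches from about 0.3 to 0.775 m from the base axis. Payload 14.6 kg.
Tool frame: the origin (TCP) lies midway between the tips of the shut fingers; the grasp point (between the pads) lies 19 mm behind it; z points along the fingers, y is the line along which they close (so a half turn about z gives the same grasp; the last joint's range is limited). The gripper opens to 94 mm and grips with 3 to 60 N. Pads are 16 mm wide; open, the fingers measure 119 mm over their backs; the gripper's body (75 mm by 177 mm) begins 78 mm behind the grasp point.
Start: joints at [-0.067, 0.3, 1.521, -0, 1.321, -0.067], TCP at [0.55, -0, 0.183] pointing down, gripper open.
Joint ranges: [-3.03, 3.03], [-0.79, 2.21], [0.23, 2.52], [-1.04, 4.18], [0, 3.07], [-2.55, 2.55]. Speed limits (rad/s): [2.22, 2.22, 2.57, 3.14, 3.14, 3.14].

### API

Orientations are given as a unit quaternion [w, x, y, z].
In Python, from cell import robot gives the robot as it stands. Calls block until the motion is done:
- robot.reach(position, orientation): joint-space move of the TCP to a pose.
- robot.movel(position, orientation=None, speed=0.15): straight line of the TCP; orientation=None keeps the orientation; speed is the mean speed in m/s.
- robot.movej(angles): joint-space move.
- robot.gripper_to(opening, strength=None): opening from 0.0 (shut) to 1.0 (fully open); strength is the grip in N (None keeps the last); returns when the fingers have stopped.
- robot.wait(seconds).
- robot.solve_ik(position, orientation): joint angles nearest the present ones, or None.
- robot.camera(name): name is "scene" or "side" or "wrist"; returns a dict with "pixels" (384x512x3 uint8, red, green, blue), "depth" (384x512 float32, m along the optical axis (not along the pixel's ray), 0 where there is no reading), "camera_matrix" (3x3 intrinsics, pixels), "world_to_cam" (4x4, takes a point from world to camera coordinates); the wrist camera has in their place "hand_eye" (4x4, takes a point from camera to tool coordinates, whose origin is the TCP and whose axes are the flange's). Camera axes: x right, y down, z forward; pixel columns grow to the right and rows downward; lengths in m; the calibration is good to about 2 mm. The wrist camera is an equidistant fisheye: a pixel r from the principal point sees the ray r / f radians off the axis. A picture is of the moment at which its call begins: read the wrist's pose just before it.
A pose or a line that the arm cannot do raises robot.IKError and nothing moves.
- robot.job_done(): hands the job in; it is judged then, once.
Readings, each from a call of its own:
- robot.read_time(): time.
- robot.read_qpos(): joint angles.
- robot.read_joint_vel(): joint speeds.
- robot.read_joint_efforts(): joint torques, N m.
- robot.read_position(): TCP position.
- robot.read_tcp_rot(): TCP orientation.
- robot.read_contact_force(): force on the tool from outside, world axes, zero at the start.
- robot.read_wrist_torque(): the same for the moment, N m.
- robot.read_finger_gap(): opening from 0.0 (shut) to 1.0 (fully open).
- robot.read_grasp_force(): force on a finger pad.
Only numpy, scipy, OpenCV 4.12 (cv2) and the standard library are available. Lean on these libraries where they do the work, as an engineer would, in place of code of your own. Each camera call takes 0.05 s, during which the arm holds its last target. There are 200 camera calls.

## Working session

There is one attempt and no reset: what is moved stays moved. The work goes in short steps, each a Python script; the robot and the scene stay as the last script left them, time stands still between calls to the robot, and variables do not carry over. Pictures are saved under pics/ and viewed, at most 14 in all, crops included, and the job is handed in when it is done.

```bash
ls; mkdir -p pics; python3 - <<'E'
from cell import robot
import cv2,numpy as np
for n in("scene","side","wrist"):
    c=robot.camera(n); cv2.imwrite(f"pics/{n}0.png",c["pixels"][:,:,::-1]); np.savez(f"{n}0.npz",**c)
    print(n,c["camera_matrix"].round(1).tolist(),(c["world_to_cam"] if n!="wrist" else c["hand_eye"]).round(3).tolist())
print(robot.read_tcp_rot(),robot.read_time())
E
```

```text
pics
scene [[402.9, 0.0, 247.3], [0.0, 402.9, 189.3], [0.0, 0.0, 1.0]] [[-0.296, 0.955, 0.004, 0.077], [0.719, 0.225, -0.657, -0.342], [-0.629, -0.192, -0.753, 1.576], [0.0, 0.0, 0.0, 1.0]]
side [[364.9, 0.0, 261.7], [0.0, 364.9, 196.4], [0.0, 0.0, 1.0]] [[-0.971, -0.239, 0.016, 0.533], [-0.168, 0.632, -0.756, 0.116], [0.17, -0.737, -0.654, 1.314], [0.0, 0.0, 0.0, 1.0]]
wrist [[297.3, 0.0, 257.8], [0.0, 297.3, 190.8], [0.0, 0.0, 1.0]] [[-0.0, -0.964, -0.264, 0.077], [1.0, -0.0, 0.001, 0.0], [-0.001, -0.264, 0.964, -0.202], [0.0, 0.0, 0.0, 1.0]]
[-3.10976129e-04  7.07100835e-01  7.07112603e-01 -2.79906596e-04] 0.15
```

View pics/scene0.png

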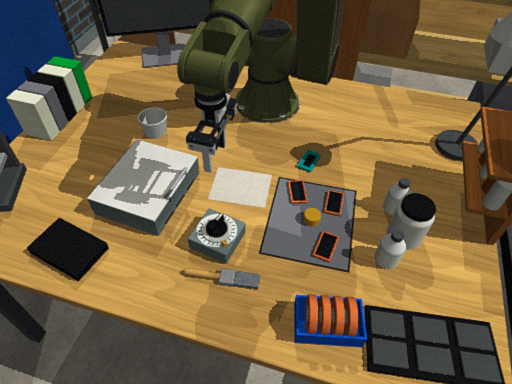

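View pics/side0.png

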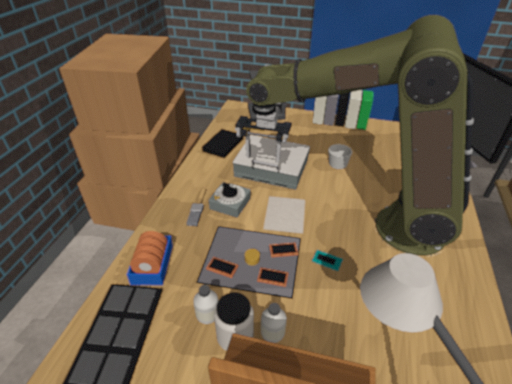

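The scene view shows the box with its lid at about (147,185) and the handle at about (180,185). The console is at (217,235) and the sheet at (240,187). Three short plates are at (298,192), (334,203) and (325,247), with the tin at (313,216) and the turquoise decoy at (309,160). The side view agrees on all of these.

```bash
cat > h.py <<'E'
import numpy as np,cv2
from scipy.spatial.transform import Rotation as R
def cloud(c):
    K=c["camera_matrix"];d=c["depth"];v,u=np.mgrid[:384,:512]
    P=np.dstack([(u-K[0,2])/K[0,0]*d,(v-K[1,2])/K[1,1]*d,d]).astype(float)
    M=np.linalg.inv(c["world_to_cam"]);W=P@M[:3,:3].T+M[:3,3];W[d<=0]=np.nan
    return W
def ray(c,uv,z):
    K=c["camera_matrix"];M=np.linalg.inv(c["world_to_cam"])
    uv=np.atleast_2d(np.asarray(uv,float));p=np.c_[(uv-K[:2,2])/K[0,0],np.ones(len(uv))]@M[:3,:3].T
    o=M[:3,3];return (o+p*((z-o[2])/p[:,2])[:,None])
def rect(xy):
    (c,s,a)=cv2.minAreaRect((np.asarray(xy)*1000).astype(np.float32).reshape(-1,1,2))
    if s[0]<s[1]: s=s[::-1];a+=90
    a=(a+90)%180-90
    return np.array(c)/1000,np.array(s)/1000,np.radians(a)   # angle of long side
def blobs(m,amin=40):
    n,l,st,_=cv2.connectedComponentsWithStats(m.astype(np.uint8),connectivity=8)
    return [l==i for i in range(1,n) if st[i,4]>=amin]
def outer(m):
    return max(cv2.findContours(m.astype(np.uint8),cv2.RETR_EXTERNAL,cv2.CHAIN_APPROX_NONE)[0],key=cv2.contourArea).reshape(-1,2)
def orange(c):
    h=cv2.cvtColor(c["pixels"],cv2.COLOR_RGB2HSV);H,S,V=cv2.split(h)
    return ((H<14)|(H>172))&(S>110)&(V>90)
def down(yaw):  # tool down, finger-closing axis y at world angle yaw
    r=np.c_[[np.sin(yaw),-np.cos(yaw),0],[np.cos(yaw),np.sin(yaw),0],[0,0,-1]]
    q=R.from_matrix(r).as_quat();return q[[3,0,1,2]]
E
cat > look.py <<'E'
from h import *
for n in("scene","side"):
    c=dict(np.load(n+"0.npz"));W=cloud(c);px=c["pixels"];h=cv2.cvtColor(px,cv2.COLOR_RGB2HSV);H,S,V=cv2.split(h)
    print("==",n)
    inw=(W[...,0]>.25)&(W[...,0]<.9)&(abs(W[...,1])<.6)
    for b in blobs(orange(c)&inw&(W[...,2]<.03),25):
        xy=ray(c,outer(b),.012)[:,:2];r=rect(xy);print("plate",r[0].round(4),r[1].round(3),r[2].round(3),"z",np.nanmedian(W[b][:,2]).round(4))
    for b in blobs((S<45)&(V>150)&inw,150):
        p=W[b];r=rect(p[:,:2]);print("white",outer(b).mean(0).round(),r[0].round(4),r[1].round(3),r[2].round(3),"z",np.nanpercentile(p[:,2],[5,50,95]).round(3))
    hi=(W[...,2]>.035)&inw
    for b in blobs(hi,150):
        p=W[b];r=rect(p[:,:2]);print("high",outer(b).mean(0).round(),r[0].round(4),r[1].round(3),r[2].round(3),"z",np.nanpercentile(p[:,2],[5,50,95,99.5]).round(3))
    t=blobs((H>17)&(H<30)&(S>120)&(V>90)&inw&(W[...,2]>.02)&(W[...,2]<.045),20)
    for b in t: print("brass",outer(b).mean(0).round(),np.nanmedian(W[b],0).round(4),b.sum())
E
python3 look.py
python3 - <<'E'
import cv2,numpy as np
a=cv2.imread("pics/scene0.png")[130:270,80:270];cv2.imwrite("pics/c1.png",cv2.resize(a,None,fx=4,fy=4,interpolation=2))
E
```

```text
== scene
plate [0.4272 0.2139] [0.096 0.052] 0.37 z 0.0093
plate [0.4369 0.3303] [0.094 0.051] 0.026 z 0.0097
plate [0.5995 0.3341] [0.092 0.051] -0.134 z 0.0097
white [165. 164.] [ 0.519  -0.2137] [0.219 0.182] 1.492 z [0.075 0.078 0.108]
white [241. 187.] [0.4512 0.035 ] [0.179 0.142] -1.459 z [-0.002  0.001  0.004]
white [162. 182.] [ 0.5698 -0.167 ] [0.099 0.047] 0.003 z [0.075 0.078 0.08 ]
white [128. 201.] [ 0.6588 -0.2383] [0.227 0.081] 1.509 z [0.075 0.078 0.081]
white [218. 236.] [0.6733 0.0505] [0.114 0.078] -0.505 z [0.048 0.052 0.058]
white [270. 373.] [0.747  0.2402] [0.118 0.045] -1.564 z [-0.757 -0.75  -0.744]
high [219.  79.] [0.4708 0.0065] [0.346 0.124] -0.094 z [0.313 0.497 0.56  0.569]
high [153. 120.] [ 0.2953 -0.3394] [0.099 0.09 ] -1.568 z [0.037 0.056 0.071 0.074]
high [145. 184.] [ 0.5634 -0.2269] [0.275 0.237] -0.067 z [0.047 0.077 0.081 0.111]
high [403. 221.] [0.4987 0.5302] [0.246 0.12 ] -0.041 z [0.045 0.1   0.141 0.143]
high [217. 233.] [0.6664 0.0368] [0.121 0.12 ] -0.155 z [0.042 0.052 0.091 0.096]
high [330. 318.] [0.8196 0.377 ] [0.161 0.103] -1.342
[... 541 characters left out ...]
0.058]
white [285. 215.] [0.4517 0.0379] [0.182 0.137] -1.455 z [-0.002  0.001  0.004]
white [214. 320.] [0.5374 0.5416] [0.16  0.057] -0.584 z [0.018 0.081 0.118]
high [296. 108.] [ 0.4694 -0.1266] [0.467 0.415] -0.068 z [0.066 0.489 0.607 0.629]
high [339. 153.] [ 0.2929 -0.3373] [0.103 0.085] 1.562 z [0.037 0.054 0.07  0.073]
high [229. 196.] [0.6644 0.042 ] [0.126 0.12 ] 1.406 z [0.04  0.052 0.092 0.097]
high [149. 256.] [0.8182 0.3809] [0.162 0.101] -1.339 z [0.039 0.077 0.1   0.102]
high [224. 313.] [0.5324 0.5374] [0.185 0.094] -0.296 z [0.052 0.118 0.142 0.143]
high [273. 320.] [0.3921 0.5185] [0.065 0.055] 0.15 z [0.043 0.083 0.121 0.123]
brass [252. 255.] [0.5124 0.2844 0.0278] 158
```

View pics/c1.png

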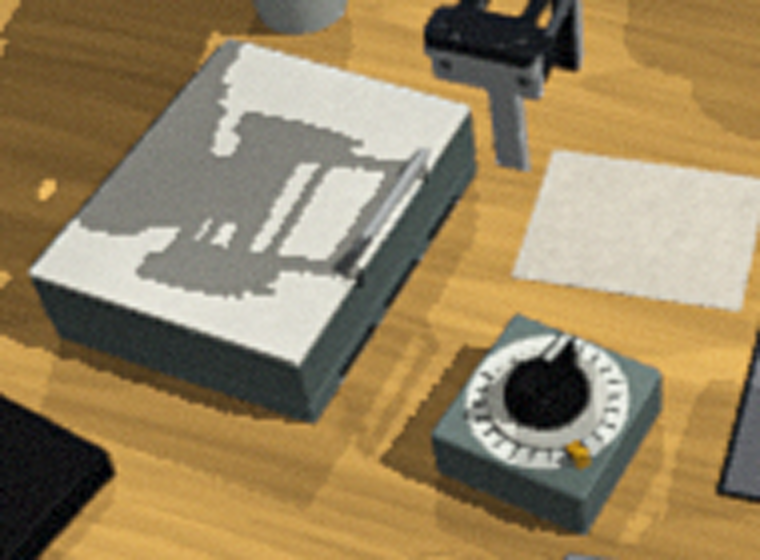

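The close-up shows the handle running from (425,160) to (350,265). The knob pointer, a white line, is near (560,345) and the brass tab near (578,453). I'll refine these with wrist views.

```bash
cat >> h.py <<'E'
def shot(robot,name):
    p=np.array(robot.read_position());q=np.array(robot.read_tcp_rot());c=robot.camera("wrist")
    T=np.eye(4);T[:3,:3]=R.from_quat(q[[1,2,3,0]]).as_matrix();T[:3,3]=p
    c["cam_pose"]=T@c["hand_eye"];np.savez(name+".npz",**c);cv2.imwrite(f"pics/{name}.png",c["pixels"][:,:,::-1]);return c
def wdir(c,uv):
    K=c["camera_matrix"];uv=np.atleast_2d(np.asarray(uv,float));d=(uv-K[:2,2])/K[0,0];r=np.linalg.norm(d,axis=1)+1e-9
    v=np.c_[d*(np.sin(r)/r)[:,None],np.cos(r)]
    return c["cam_pose"][:3,3],v@c["cam_pose"][:3,:3].T
def wray(c,uv,z):
    o,v=wdir(c,uv);return o+v*((z-o[2])/v[:,2])[:,None]
def wproj(c,P):
    M=np.linalg.inv(c["cam_pose"]);p=np.atleast_2d(P)@M[:3,:3].T+M[:3,3];t=np.arctan2(np.hypot(p[:,0],p[:,1]),p[:,2])
    return c["camera_matrix"][:2,2]+c["camera_matrix"][0,0]*t[:,None]*p[:,:2]/(np.hypot(p[:,0],p[:,1])[:,None]+1e-12)
def tri(obs): # [(cam,uv)...] least-squares ray meeting point
    A=np.zeros((3,3));b=np.zeros(3)
    for c,uv in obs:
        o,v=wdir(c,uv);v=v[0]/np.linalg.norm(v);M=np.eye(3)-np.outer(v,v);A+=M;b+=M@o
    return np.linalg.solve(A,b)
def wcloud(c):
    v,u=np.mgrid[:384,:512];o,d=wdir(c,np.c_[u.ravel(),v.ravel()]);
    M=c["cam_pose"][:3,:3];f=d@M[:,2];W=o+d*(c["depth"].ravel()/f)[:,None];W[c["depth"].ravel()<=0]=np.nan
    return W.reshape(384,512,3)
E
python3 - <<'E'
from h import *
from cell import robot
for i,(p,y) in enumerate([((.52,-.17,.33),np.pi/2),((.52,-.10,.33),np.pi/2),((.5,.03,.3),np.pi/2),((.58,.05,.3),np.pi/2),((.42,.27,.3),np.pi/2),((.50,.27,.3),np.pi/2)]):
    try: robot.reach(list(p),list(down(y)))
    except Exception as e: print(i,e);continue
    robot.wait(.2);shot(robot,f"w{i}")
print(robot.read_time(),robot.read_qpos())
ims=[cv2.imread(f"pics/w{i}.png") for i in (0,3)]
cv2.imwrite("pics/m1.png",cv2.resize(np.hstack(ims),(800,300)))
c=dict(np.load("w4.npz"));print((c["depth"]>0).mean())
E
```

```text
0 Non-positive determinant (left-handed or null coordinate frame) in rotation matrix 0: [[ 1.000000e+00  6.123234e-17  0.000000e+00]
 [-6.123234e-17  1.000000e+00  0.000000e+00]
 [ 0.000000e+00  0.000000e+00 -1.000000e+00]].
1 Non-positive determinant (left-handed or null coordinate frame) in rotation matrix 0: [[ 1.000000e+00  6.123234e-17  0.000000e+00]
 [-6.123234e-17  1.000000e+00  0.000000e+00]
 [ 0.000000e+00  0.000000e+00 -1.000000e+00]].
2 Non-positive determinant (left-handed or null coordinate frame) in rotation matrix 0: [[ 1.000000e+00  6.123234e-17  0.000000e+00]
 [-6.123234e-17  1.000000e+00  0.000000e+00]
 [ 0.000000e+00  0.000000e+00 -1.000000e+00]].
3 Non-positive determinant (left-handed or null coordinate frame) in rotation matrix 0: [[ 1.000000e+00  6.123234e-17  0.000000e+00]
 [-6.123234e-17  1.000000e+00  0.000000e+00]
 [ 0.000000e+00  0.000000e+00 -1.000000e+00]].
4 Non-positive determinant (left-handed or null coordinate frame) in rotation matrix 0: [[ 1.000000e+00  6.123234e-17  0.000000e+00]
 [-6.123234e-17  1.000000e+00  0.000000e+00]
 [ 0.000000e+00  0.000000e+00 -1.000000e+00]].
5 Non-positive determinant (left-handed or null coordinate frame) in rotation matrix 0: [[ 1.000000e+00  6.123234e-17  0.000000e+00]
 [-6.123234e-17  1.000000e+00  0.000000e+00]
 [ 0.000000e+00  0.000000e+00 -1.000000e+00]].
0.15 [-6.66043698e-02  3.00317200e-01  1.52140768e+00 -1.21594741e-05
  1.32070448e+00 -6.66179982e-02][ WARN:0@0.321] global loadsave.cpp:275 findDecoder imread_('pics/w0.png'): can't open/read file: check file path/integrity
[ WARN:0@0.321] global loadsave.cpp:275 findDecoder imread_('pics/w3.png'): can't open/read file: check file path/integrity
Traceback (most recent call last):
cv2.error: OpenCV(4.12.0) :-1: error: (-5:Bad argument) in function 'resize'
> Overload resolution failed:
>  - src data type = object is not supported
>  - Expected Ptr<cv::UMat> for argument 'src'
```

```bash
sed -i 's/\[\[np.sin(yaw),-np.cos(yaw),0\]/[[-np.sin(yaw),np.cos(yaw),0]/' h.py
python3 - <<'E'
from h import *
from cell import robot
for i,(p,y) in enumerate([((.52,-.17,.33),np.pi/2),((.52,-.10,.33),np.pi/2),((.5,.03,.3),np.pi/2),((.58,.05,.3),np.pi/2),((.42,.27,.3),np.pi/2),((.50,.27,.3),np.pi/2)]):
    try: robot.reach(list(p),list(down(y)))
    except Exception as e: print(i,repr(e));continue
    robot.wait(.2);shot(robot,f"w{i}")
print(robot.read_time(),robot.read_qpos())
ims=[cv2.imread(f"pics/w{i}.png") for i in (0,3)]
cv2.imwrite("pics/m1.png",cv2.resize(np.hstack(ims),(800,300)))
c=dict(np.load("w4.npz"));print((c["depth"]>0).mean())
E
```

```text
6.1833 [ 4.31369300e-01  2.82764057e-01  1.27488006e+00  3.67491255e-05
  1.58307337e+00 -1.13999522e+00]
0.9949544270833334
```

View pics/m1.png

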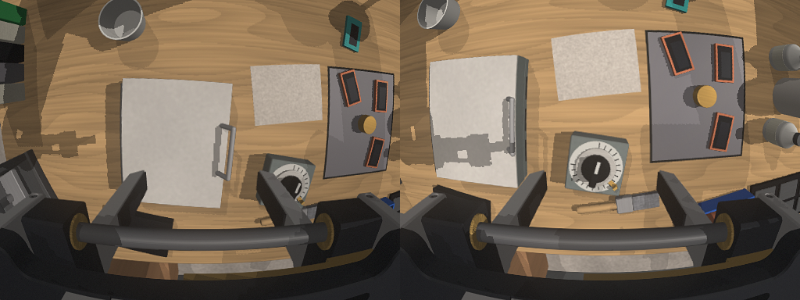

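The left picture (w0) shows the lid with corners at (122,78), (232,85) and (222,208), and the handle from (225,125) to (225,180). The right one (w3) shows the console with its knob near (597,170), the tab near (613,185), the sheet near (597,65), and the three plates and tin.

```bash
cat > look2.py <<'E'
from h import *
for i in range(6):
    c=dict(np.load(f"w{i}.npz"));W=wcloud(c);px=c["pixels"];H,S,V=cv2.split(cv2.cvtColor(px,cv2.COLOR_RGB2HSV));print("== w",i)
    y,x=np.mgrid[:384,:512];ok=(y<235)&(W[...,2]>-.01)
    for b in blobs(orange(c)&ok&(W[...,2]<.03)&(W[...,1]>.1),60):
        u=outer(b);r=rect(wray(c,u,.010)[:,:2]);
        if r[1][0]>.07: print("plate",r[0].round(4),r[1].round(3),r[2].round(3),"z",np.nanmedian(W[b][:,2]).round(4))
    m=ok&(S<60)&(V>120)&(abs(W[...,2])<.01)&(abs(W[...,1]-.035)<.12)&(W[...,0]>.33)&(W[...,0]<.58)
    for b in blobs(m,2000): r=rect(wray(c,outer(b),.001)[:,:2]);print("sheet",r[0].round(4),r[1].round(3),r[2].round(3))
    if i<4:
        m=ok&(abs(W[...,2]-.105)<.012)&(W[...,1]<-.05)
        for b in blobs(m,80): r=rect(W[b][:,:2]);print("handle",r[0].round(4),r[1].round(3),r[2].round(3),np.nanpercentile(W[b][:,2],[50,95]).round(4))
        m=ok&(abs(W[...,2]-.078)<.008)&(W[...,1]<-.05)
        for b in blobs(m,3000): r=rect(wray(c,outer(b),.077)[:,:2]);print("lid",r[0].round(4),r[1].round(3),r[2].round(3),np.nanmedian(W[b][:,2]).round(4))
        near=np.hypot(W[...,0]-.667,W[...,1]-.04)<.06
        m=(y<300)&near&(W[...,2]>.08)
        for b in blobs(m,80): r=rect(W[b][:,:2]);print("bar",r[0].round(4),r[1].round(3),r[2].round(3),np.nanpercentile(W[b][:,2],[50,95]).round(4))
        m=(y<300)&near&(H>15)&(H<32)&(S>110)&(abs(W[...,2]-.053)<.01)
        for b in blobs(m,15): print("tab",np.nanmean(W[b],0).round(4),outer(b).mean(0),b.sum())
        m=(y<300)&(abs(W[...,2]-.05)<.008)&(np.hypot(W[...,0]-.667,W[...,1]-.04)<.1)
        for b in blobs(m,800): r=rect(wray(c,outer(b),.05)[:,:2]);print("console",r[0].round(4),r[1].round(3),r[2].round(3))
E
python3 look2.py; python3 -c "
import cv2;a=cv2.imread('pics/w3.png')[150:270,200:330];cv2.imwrite('pics/c2.png',cv2.resize(a,None,fx=4,fy=4,interpolation=2))"
```

```text
== w 0
plate [0.423  0.2147] [0.09 0.05] 0.357 z 0.0104
plate [0.4333 0.3321] [0.089 0.05 ] 0.026 z 0.0102
plate [0.5974 0.3359] [0.09 0.05] -0.139 z 0.0103
sheet [0.4521 0.0375] [0.18 0.14] -1.462
handle [ 0.2285 -0.67  ] [0.105 0.016] -0.015 [0.1013 0.113 ]
handle [ 0.4203 -0.6647] [0.05  0.005] -0.027 [0.0987 0.1046]
handle [ 0.5697 -0.1187] [0.109 0.02 ] -0.054 [0.1097 0.1118]
handle [ 0.6183 -0.689 ] [0.067 0.02 ] -0.854 [0.1047 0.1149]
handle [ 0.6383 -0.6947] [0.079 0.039] -1.527 [0.1007 0.1021]
lid [ 0.5405 -0.2287] [0.227 0.224] -0.07 0.0781
bar [0.6572 0.0387] [0.041 0.015] -0.274 [0.0938 0.0962]
tab [0.7028 0.0717 0.056 ] [383.47058824 255.35294118] 35
console [0.6608 0.0355] [0.122 0.117] 1.395
== w 1
plate [0.4231 0.2146] [0.09 0.05] 0.347 z 0.0103
plate [0.4334 0.3323] [0.089 0.05 ] 0.028 z 0.0104
plate [0.5971 0.3357] [0.089 0.05 ] -0.136 z 0.0105
sheet [0.4523 0.0374] [0.18 0.14] -1.458
handle [ 0.5692 -0.1188] [0.109 0.019] -0.077 [0.1098 0.1119]
lid [ 0.5416 -0.2291] [0.229 0.223] -0.067 0.0781
console [0.6637 0.0361] [0.123 0.121] -0.164
== w 2
plate [0.4228 0.2146
[... 551 characters left out ...]
 [0.5974 0.3356] [0.09 0.05] -0.127 z 0.0104
sheet [0.4521 0.0373] [0.18 0.14] -1.461
handle [ 0.5691 -0.1166] [0.108 0.019] -0.104 [0.1099 0.1121]
lid [ 0.5622 -0.2282] [0.271 0.225] -0.07 0.0782
bar [0.6652 0.0368] [0.058 0.014] -0.279 [0.0942 0.0963]
tab [0.7018 0.0721 0.0562] [271.88888889 236.        ] 57
console [0.6644 0.0375] [0.122 0.119] -0.162
== w 4
plate [0.4225 0.2151] [0.09 0.05] 0.361 z 0.0105
plate [0.4328 0.3318] [0.089 0.049] 0.034 z 0.0106
sheet [0.4523 0.037 ] [0.18 0.14] -1.462
== w 5
plate [0.4227 0.2152] [0.09 0.05] 0.363 z 0.0106
plate [0.4328 0.332 ] [0.089 0.05 ] 0.019 z 0.0105
plate [0.5969 0.3358] [0.09 0.05] -0.13 z 0.0107
sheet [0.4522 0.0371] [0.18 0.14] -1.46
```

View pics/c2.png

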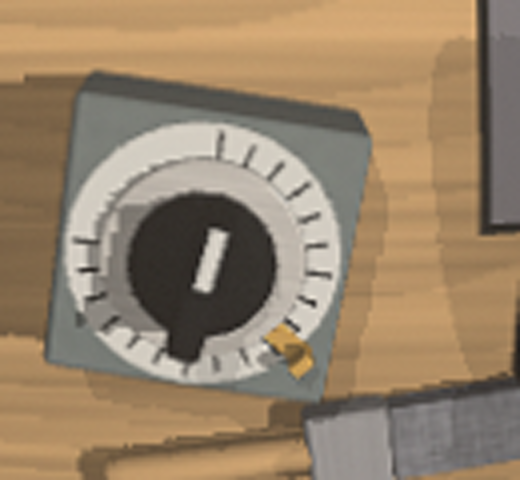

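The crop shows the knob bar with its white pointer line from (195,290) to (220,230). The pointer end is towards the robot and the brass tab is at (290,350). I'll check the pointer end numerically, get the bar axis of the handle, then open the lid.

```bash
python3 - <<'E'
from h import *
from cell import robot
for i in (0,1,3):
    c=dict(np.load(f"w{i}.npz"));W=wcloud(c);y,x=np.mgrid[:384,:512];V=c["pixels"].min(2)
    m=(y<235)&(W[...,2]>.1065)&(W[...,2]<.116)&(abs(W[...,1]+.118)<.05)&(abs(W[...,0]-.57)<.09)
    r=rect(W[m][:,:2]);print(i,"bartop",r[0].round(4),r[1].round(3),r[2].round(3),np.median(W[m],0).round(4))
    if i==3:
        m=(W[...,2]>.085)&(np.hypot(W[...,0]-.665,W[...,1]-.037)<.04);print("white",W[m&(V>120)].mean(0),"bar",W[m].mean(0))
psi=-.068;by=np.array([np.cos(psi),np.sin(psi)]);bx=np.array([by[1],-by[0]])
np.set_printoptions(precision=4,suppress=True)
q=down(psi-np.pi/2);H0=np.array([.5695,-.114]);
for th in np.linspace(0,1.8,10):
    a=.1543+th;s=.225-.2277*np.cos(a);p=np.r_[H0+bx*s,.07+.2277*np.sin(a)-.012]
    k=robot.solve_ik(list(p),list(q));print(round(th,2),p,k)
E
```

```text
0 bartop [ 0.5702 -0.1144] [0.108 0.01 ] -0.073 [ 0.5669 -0.1146  0.1101]
1 bartop [ 0.5695 -0.1146] [0.109 0.01 ] -0.065 [ 0.5668 -0.1142  0.1101]
3 bartop [ 0.5694 -0.1134] [0.108 0.012] -0.062 [ 0.567  -0.1126  0.1101]
white [0.65323197 0.04033473 0.09523791] bar [0.66303019 0.03704212 0.09401114]
0.0 [ 0.5695 -0.114   0.093 ] [-0.2606  0.4537  1.5289 -0.      1.1591  1.3782]
0.2 [ 0.5687 -0.1254  0.137 ] [-0.2799  0.4112  1.4809 -0.      1.2495  1.3589]
0.4 [ 0.5674 -0.1453  0.1778] [-0.3133  0.3837  1.4216 -0.      1.3363  1.3255]
0.6 [ 0.5655 -0.1729  0.2139] [-0.3587  0.3725  1.3532 -0.      1.4159  1.2801]
0.8 [ 0.5632 -0.2071  0.2438] [-0.4135  0.3779  1.2779 -0.      1.4858  1.2253]
1.0 [ 0.5605 -0.2466  0.2662] [-0.4743  0.3994  1.1981 -0.      1.5441  1.1645]
1.2 [ 0.5575 -0.2897  0.2804] [-0.5375  0.4357  1.1162 -0.      1.5897  1.1013]
1.4 [ 0.5545 -0.3347  0.2857] [-0.5997  0.4846  1.035  -0.      1.622   1.0391]
1.6 [ 0.5514 -0.3799  0.2819] [-0.658   0.5434  0.9573 -0.      1.6408  0.9808]
1.8 [ 0.5484 -0.4235  0.2692] [-0.7104  0.6089  0.8865 -0.      1.6462  0.9284]
```

```bash
cat >> h.py <<'E'
psi=-.068;by=np.array([np.cos(psi),np.sin(psi)]);bx=np.array([by[1],-by[0]]);H0=np.array([.5697,-.1144])
BC=H0+bx*.115
def lidp(th,dz=-.012):
    a=.1543+th;return np.r_[H0+bx*(.225-.2277*np.cos(a)),.07+.2277*np.sin(a)+dz]
E
python3 - <<'E'
from h import *
from cell import robot
q=list(down(psi-np.pi/2));p=lidp(0)
robot.reach([p[0],p[1],.25],q);robot.gripper_to(.5,20);robot.movel(list(p),speed=.12);robot.gripper_to(0,20)
print(robot.read_finger_gap(),robot.read_grasp_force(),np.round(robot.read_contact_force(),1))
for th in np.linspace(.15,1.8,12):
    robot.movel(list(lidp(th)),q,speed=.12)
    print(round(th,2),round(robot.read_finger_gap(),3),round(robot.read_grasp_force(),1),np.round(robot.read_contact_force(),1))
    if np.linalg.norm(robot.read_contact_force())>45 or robot.read_finger_gap()<.05: print("STOP");break
print(robot.read_time());shot(robot,"l0")
c=robot.camera("scene");np.savez("s1.npz",**c);cv2.imwrite("pics/s1.png",c["pixels"][:,:,::-1])
E
```

```text
0.004760816358978944 0.0 [-0.3  0.2 -0.1]
0.15 0.008 0.0 [-0.7 -0.2 -0.7]
STOP
11.925
```

View pics/s1.png

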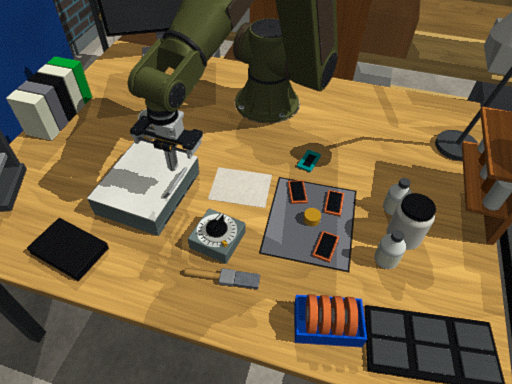

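The lid is still shut and the gripper is above the handle at about (175,165). The fingers closed on nothing. I'll check the pose and the close view.

```bash
python3 - <<'E'
from h import *
from cell import robot
q=list(down(psi-np.pi/2));print(robot.read_position(),lidp(.15),lidp(0))
r=R.from_quat(np.array(robot.read_tcp_rot())[[1,2,3,0]]).as_matrix();print(r.round(3))
robot.gripper_to(.5);p=lidp(0);robot.movel([p[0],p[1],.15],q);robot.movel(list(p));print(robot.read_position(),robot.read_finger_gap(),np.round(robot.read_contact_force(),1))
c=shot(robot,"l1");s=robot.camera("scene");W=cloud(s)
a=cv2.resize(s["pixels"][90:230,80:260,::-1],None,fx=3,fy=3);b=cv2.resize(c["pixels"][:,:,::-1],None,fx=.5,fy=.5)
im=np.zeros((420,800,3),np.uint8);im[:,:540]=a;im[:192,540:796]=b[:192];cv2.imwrite("pics/m2.png",im)
E
```

```text
[ 0.56877831 -0.1219174   0.12530015] [ 0.56917264 -0.1221433   0.12622471] [ 0.56969965 -0.11440521  0.09299486]
[[ 0.998 -0.068 -0.001]
 [-0.068 -0.998  0.   ]
 [-0.001 -0.    -1.   ]]
[ 0.56977971 -0.11455052  0.09314193] 0.5000116279968128 [ 0.2 -0.1  1.3]
```

View pics/m2.png

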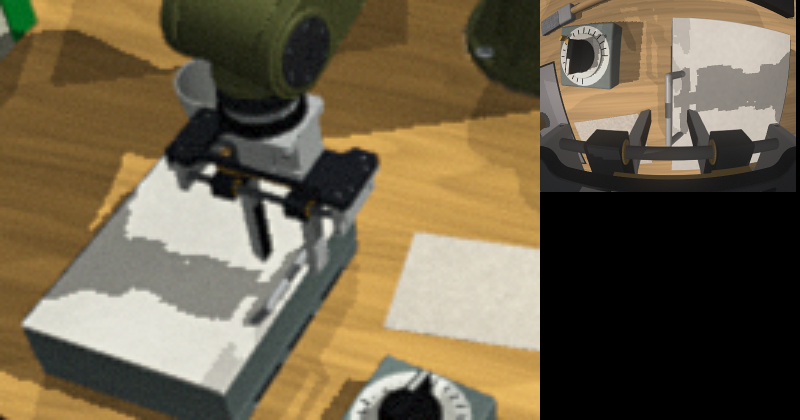

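The fingers straddle the handle bar in the wrist inset, at about (640..700,120), with the bar running from (668,72) to (672,135). I'll verify numerically from this view.

```bash
python3 - <<'E'
from h import *
from cell import robot
np.set_printoptions(precision=4,suppress=True)
c=dict(np.load("l1.npz"));W=wcloud(c)
m=(abs(W[...,2]-.1095)<.006)&(abs(W[...,1]+.115)<.04)&(abs(W[...,0]-.57)<.09)
for b in blobs(m,30): r=rect(W[b][:,:2]);print(r,np.median(W[b],0),np.c_[np.where(b)].mean(0)[::-1],b.sum())
print("TCP px",wproj(c,[.5697,-.1144,.093]),"bar mid",wproj(c,[.5697,-.1144,.11]))
robot.gripper_to(0,20);print(robot.read_finger_gap(),robot.read_grasp_force(),robot.read_position())
shot(robot,"l2");cv2.imwrite("pics/l2c.png",cv2.resize(cv2.imread("pics/l2.png")[100:320,120:400],None,fx=2.5,fy=2.5))
E
```

```text
(array([ 0.5713, -0.115 ]), array([0.1074, 0.0125]), np.float64(-0.06476501507547348)) [ 0.5789 -0.1143  0.1101] [257.1151 216.6771] 2137
TCP px [[257.8764 219.6036]] bar mid [[257.8914 228.5634]]
0.0041254330817077555 0.0 [ 0.5697 -0.1144  0.093 ]
```

View pics/l2c.png

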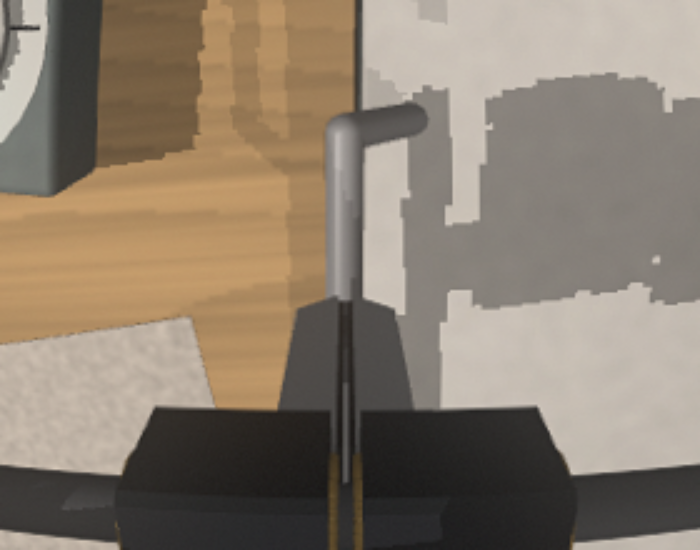

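The crop shows the shut fingers ending at (345,300), apparently on top of or just inboard of the bar. I'll check the fingertip position by depth.

```bash
python3 - <<'E'
from h import *
np.set_printoptions(precision=3,suppress=True)
c=dict(np.load("l2.npz"));W=wcloud(c)
for r in range(206,262,4): print(r,W[r,250],W[r,257],W[r,264],c["pixels"][r,257])
c=dict(np.load("l1.npz"));W=wcloud(c)
for r in (210,220,230,236,240,244,250): print(r,W[r,257])
E
```

```text
206 [ 0.585 -0.11   0.108] [ 0.586 -0.115  0.111] [ 0.585 -0.119  0.109] [141 135 133]
210 [ 0.583 -0.11   0.108] [ 0.583 -0.115  0.11 ] [ 0.582 -0.119  0.109] [139 134 131]
214 [ 0.579 -0.11   0.107] [ 0.581 -0.114  0.112] [ 0.579 -0.119  0.107] [140 136 132]
218 [ 0.577 -0.109  0.108] [ 0.578 -0.114  0.111] [ 0.576 -0.119  0.108] [141 137 134]
222 [ 0.58  -0.11   0.123] [ 0.578 -0.114  0.118] [ 0.579 -0.119  0.124] [58 52 50]
226 [ 0.579 -0.11   0.129] [ 0.578 -0.114  0.126] [ 0.579 -0.119  0.129] [52 47 44]
230 [ 0.58  -0.11   0.135] [ 0.578 -0.114  0.132] [ 0.58  -0.118  0.136] [52 47 43]
234 [ 0.58  -0.11   0.141] [ 0.578 -0.114  0.138] [ 0.579 -0.118  0.142] [52 48 45]
238 [ 0.58  -0.111  0.148] [ 0.578 -0.114  0.144] [ 0.579 -0.118  0.146] [53 48 46]
242 [ 0.579 -0.111  0.15 ] [ 0.578 -0.114  0.148] [ 0.579 -0.118  0.152] [59 55 52]
246 [ 0.58  -0.111  0.157] [ 0.578 -0.114  0.153] [ 0.579 -0.118  0.157] [56 53 51]
250 [ 0.58  -0.111  0.162] [ 0.578 -0.114  0.159] [ 0.579 -0.118  0.162] [56 53 51]
254 [ 0.58  -0.111  0.167] [ 0.578 -0.114  0.163] [ 0.579 -0.118  0.166] [82 79 76]
258 [ 0.58  -0.111  0.17 ] [ 0.578 -0.114  0.167] [ 0.579 -0.118  0.17 ] [80 78 75]
210 [ 0.583 -0.115  0.11 ]
220 [ 0.576 -0.114  0.111]
230 [ 0.569 -0.114  0.111]
236 [ 0.565 -0.113  0.112]
240 [ 0.562 -0.113  0.111]
244 [ 0.558 -0.113  0.11 ]
250 [ 0.554 -0.113  0.111]
```

By depth, the visible fingertips end near z≈0.113 while the reported TCP is at 0.093. I'll check the real tip height with a guarded touch on bare bench.

```bash
python3 - <<'E'
from h import *
from cell import robot
q=list(down(psi-np.pi/2));p=lidp(0)
robot.movel([p[0],p[1],.2],q,speed=.2);robot.reach([.46,-.072,.12],q);robot.movel([.46,-.072,.012],speed=.1)
z=.012;robot.wait(.2);f0=np.array(robot.read_contact_force());print(f0)
while z>-.026:
    z-=.002;robot.movel([.46,-.072,z],speed=.03);f=np.array(robot.read_contact_force())-f0
    print(round(z,3),robot.read_position()[2].round(4),f.round(1))
    if f[2]>4: break
shot(robot,"l3");robot.movel([.46,-.072,.15],speed=.15);print(robot.read_time())
E
```

```text
[-0.10364308  0.35973346  0.26313682]
0.01 0.0099 [ 0.4  0.2 -1.1]
0.008 0.0079 [ 1.3 -0.4 -0.2]
0.006 0.0059 [ 1.1 -1.6 -0.1]
0.004 0.0039 [ 0.3 -0.4 -0.3]
0.002 0.0019 [ 0.2 -1.1  0.4]
0.0 -0.0001 [ 0.1 -0.6  0.5]
-0.002 -0.0021 [-0.2 -0.7  0.1]
-0.004 -0.0041 [ 0.8  0.  -0. ]
-0.006 -0.0061 [-0.1 -1.4 -0.1]
-0.008 -0.0081 [-0.5  0.4 -0.4]
-0.01 -0.0101 [-0.  -0.2 -0.5]
-0.012 -0.0121 [ 0.7 -0.2  0.6]
-0.014 -0.0141 [-0.4  0.3 -0.2]
-0.016 -0.0161 [ 0.2 -0.2 -0.8]
-0.018 -0.0181 [-0.2 -0.5 -0. ]
-0.02 -0.0201 [-0.8  0.2 -0.6]
-0.022 -0.022 [ 0.6 -0.3  0.4]
-0.024 -0.0223 [-12.2   2.3  34.1]
23.3167
```

The real tips are 21.5–22 mm behind the reported TCP: contact only came at TCP z≈-0.022. I'll apply that offset everywhere, using guarded descents.

```bash
cat >> h.py <<'E'
TO=.0218   # real fingertips lie this far behind the reported TCP
def mv(robot,xy,tipz,yaw,speed=.2,joint=False):
    p=[float(xy[0]),float(xy[1]),float(tipz-TO)];q=[float(v) for v in down(yaw)]
    robot.reach(p,q) if joint else robot.movel(p,q,speed=speed)
E
python3 - <<'E'
from h import *
from cell import robot
yaw=psi-np.pi/2;p=lidp(0)
mv(robot,p,.25,yaw,joint=True);robot.gripper_to(.5,20);mv(robot,p,.10,yaw);mv(robot,p,.093,yaw,.05);print(np.round(robot.read_contact_force(),1));robot.gripper_to(0,20)
g=robot.read_finger_gap();print(g,robot.read_grasp_force(),np.round(robot.read_contact_force(),1))
if g>.06:
  for th in np.linspace(.15,1.8,12):
    p=lidp(th);mv(robot,p,p[2],yaw,.12);f=robot.read_contact_force();g=robot.read_finger_gap()
    print(round(th,2),round(g,3),round(robot.read_grasp_force(),1),np.round(f,1))
    if np.linalg.norm(f)>45 or g<.05: print("STOP");break
print(robot.read_time());c=robot.camera("scene");cv2.imwrite("pics/s2.png",c["pixels"][:,:,::-1])
E
```

```text
[-0.5  0.5  0.2]
0.09931125260051579 20.000322461128235 [-0.   4.1  0.4]
0.15 0.101 20.0 [ 1.5  6.1 -0.2]
0.3 0.104 20.0 [0.6 9.2 1.4]
0.45 0.097 20.0 [-1.3 11.1  5.7]
0.6 0.098 20.0 [-3.7 14.4 10.5]
0.75 0.1 20.0 [-2.5 12.5 11.8]
0.9 0.1 20.0 [-2.2  8.7 10.5]
1.05 0.099 20.0 [-2.1  5.9  9.2]
1.2 0.097 20.0 [-2.8  3.1  9. ]
1.35 0.099 20.0 [-1.5  1.1  5.3]
1.5 0.101 20.0 [-2.2 -0.5  2.4]
1.65 0.096 20.0 [-0.1  0.1  0.2]
1.8 0.1 20.0 [-1.7  1.9 -1.7]
31.8583
```

View pics/s2.png

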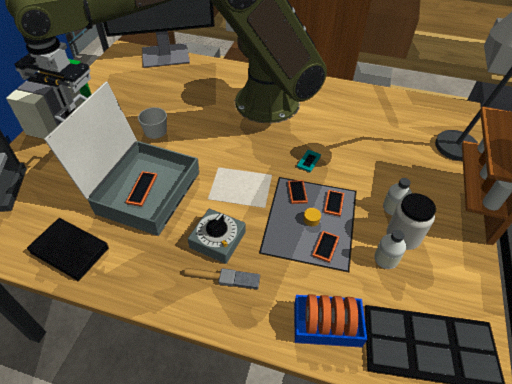

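The lid is open and the long plate lies in the box at about (142,188). Next I release the handle and look into the box from two wrist places.

```bash
cat >> h.py <<'E'
def plates(c,z,ymin=-9,ymax=9,lmin=.07):
    W=wcloud(c);y=np.mgrid[:384,:512][0];out=[]
    for b in blobs(orange(c)&(W[...,2]>z-.012)&(W[...,2]<z+.012)&(W[...,1]>ymin)&(W[...,1]<ymax)&(y<300),50):
        r=rect(wray(c,outer(b),z)[:,:2])
        if r[1][0]>lmin: out.append((r,float(np.nanmedian(W[b][:,2]))))
    return out
def show(o):
    for r,z in o: print("plate",r[0].round(4),r[1].round(3),r[2].round(3),"z",round(z,4))
E
python3 - <<'E'
from h import *
from cell import robot
yaw=psi-np.pi/2;p=lidp(1.8)
robot.gripper_to(.25);mv(robot,p,p[2]+.06,yaw,.1)
for i,xy in enumerate([(.56,-.12),(.52,-.16)]):
    mv(robot,xy,.32,0,joint=True);robot.wait(.15);c=shot(robot,f"b{i}");show(plates(c,.040,ymax=-.1))
    W=wcloud(c);m=(W[...,2]>.1)&(W[...,2]<.25)&(W[...,1]<-.3)&(abs(W[...,0]-.56)<.09)&(c["pixels"].min(2)>100)
    if m.sum()>50:
        P=W[m];d=(P[:,:2]-BC)@bx;k=np.polyfit(P[:,2],d,1);print("lid lean",np.arctan(k[0])+np.pi/2,m.sum())
    W=wcloud(c);m=(abs(W[...,2]-.03)<.004)&(abs(W[...,1]+.228)<.1)&(abs(W[...,0]-.56)<.12);print("floor",np.median(W[m][:,2]),rect(W[m][:,:2]))
print(robot.read_time(),BC)
E
```

```text
plate [ 0.5848 -0.2349] [0.113 0.052] 0.055 z 0.0403
lid lean 1.7825458024793581 318
floor 0.030563951166454773 (array([ 0.56000543, -0.22798633]), array([0.23993683, 0.19998097]), np.float64(0.00023883034900458333))
plate [ 0.5767 -0.2377] [0.129 0.052] 0.085 z 0.0406
lid lean 1.799593824775703 736
floor 0.030610658124589768 (array([ 0.5600069 , -0.22800194]), array([0.23996712, 0.19999571]), np.float64(-2.3968449810713143e-05))
35.025 [ 0.56188603 -0.22913422]
```

```bash
cat >> h.py <<'E'
def pick(robot,xy,ang,zb,yaw,F=25,op=.72):
    """grip a 50 mm wide plate lying on height zb, closing along yaw"""
    mv(robot,xy,zb+.12,yaw,joint=True);robot.gripper_to(op,F);mv(robot,xy,zb+.02,yaw,.25)
    robot.wait(.1);f0=np.array(robot.read_contact_force());mv(robot,xy,zb+.003,yaw,.06);df=np.array(robot.read_contact_force())-f0
    robot.gripper_to(.3,F);g=robot.read_finger_gap();mv(robot,xy,zb+.12,yaw,.2)
    g2=robot.read_finger_gap();print("pick df",df.round(1),"gap",round(g,3),round(g2,3),"F",round(robot.read_grasp_force(),1));return g2>.45
def place(robot,xy,zb,yaw,op=.68):
    mv(robot,xy,zb+.12,yaw,joint=True);g=robot.read_finger_gap();print("carry gap",round(g,3))
    if g<.45: return False
    mv(robot,xy,zb+.02,yaw,.25);mv(robot,xy,zb+.004,yaw,.06);print("force",np.round(robot.read_contact_force(),1),"gap",round(robot.read_finger_gap(),3))
    robot.gripper_to(op);mv(robot,xy,zb+.12,yaw,.25);return True
E
python3 - <<'E'
from h import *
from cell import robot
ok=pick(robot,(.5767,-.2377),.085,.030,.085+np.pi/2)
if ok: 
    mv(robot,(.54,-.15),.17,1.0,.25); print(place(robot,(.4522,.0373),.001,.11))
print(robot.read_time())
for i,xy in enumerate([(.50,.03),(.50,.2)]):
    mv(robot,xy,.32,np.pi/2,joint=True);robot.wait(.15);c=shot(robot,f"d{i}");show(plates(c,.011))
E
```

```text
pick df [-1.2  0.2 -0.1] gap 0.527 0.526 F 25.0
carry gap 0.529
force [ 0.  -0.3 -1.7] gap 0.526
True
43.6083
plate [0.4228 0.2141] [0.09 0.05] 0.363 z 0.0104
plate [0.4333 0.3318] [0.09 0.05] 0.025 z 0.0104
plate [0.4525 0.0373] [0.129 0.049] -1.458 z 0.0106
plate [0.5966 0.335 ] [0.09 0.05] -0.143 z 0.0105
plate [0.4226 0.2152] [0.09 0.05] 0.369 z 0.0105
plate [0.4327 0.3313] [0.088 0.049] 0.031 z 0.0105
plate [0.4525 0.0384] [0.13  0.049] -1.457 z 0.0106
plate [0.5965 0.3353] [0.09 0.05] -0.139 z 0.0105
```

```bash
cat > short.py <<'E'
from h import *
from cell import robot
slots=[(-.05,.07),(-.05,-.07),(.05,0)]
for X,Y in slots:
    mv(robot,(.50,.2),.30,np.pi/2,joint=True);robot.wait(.15);c=shot(robot,"cur")
    o=[r for r,z in plates(c,.0105,ymin=.1) if r[1][0]<.1]
    if not o: print("none left");break
    r=o[0];print("->",r[0].round(4),r[2].round(3),"of",len(o))
    if not pick(robot,r[0],r[2],.001,r[2]-np.pi/2): print("PICK FAIL");break
    if not place(robot,BC+bx*X+by*Y,.0306,psi): print("CARRY FAIL");break
    print(robot.read_time())
mv(robot,(.52,-.14),.32,0,joint=True);robot.wait(.15);show(plates(shot(robot,"e0"),.0405))
mv(robot,(.50,.12),.32,np.pi/2,joint=True);robot.wait(.15);show(plates(shot(robot,"e1"),.0105));print(robot.read_time())
E
python3 short.py
```

```text
-> [0.4227 0.2152] 0.363 of 3
pick df [-1.1  0.3  0.4] gap 0.529 0.522 F 25.0
carry gap 0.524
force [-0.2 -0.3 -1.3] gap 0.526
55.1667
-> [0.4456 0.3041] 0.085 of 2
pick df [-2.1 -0.2 -0.6] gap 0.528 0.524 F 25.0
carry gap 0.526
force [-0.8 -0.1 -0.2] gap 0.527
66.325
-> [0.5968 0.3359] -0.132 of 1
pick df [-0.2 -0.9 -0.4] gap 0.524 0.528 F 25.0
carry gap 0.527
force [ 0.5  0.6 -0.9] gap 0.528
77.7083
plate [ 0.4961 -0.1743] [0.09 0.05] 1.509 z 0.0405
plate [ 0.6348 -0.1838] [0.091 0.051] 1.498 z 0.0406
plate [ 0.5586 -0.2775] [0.093 0.05 ] 1.498 z 0.0407
plate [0.4526 0.0375] [0.129 0.049] -1.459 z 0.0106
80.0167
```

All three plates are flat in their slots, and the mid-run nudge to one plate was caught by looking again before that pick. Now I close the lid.

```bash
python3 - <<'E'
from h import *
from cell import robot
yaw=psi-np.pi/2;p=lidp(1.8)
mv(robot,p,p[2]+.08,yaw,joint=True);robot.gripper_to(.27,20);mv(robot,p,p[2]+.03,yaw,.15);mv(robot,p,p[2],yaw,.06)
print(np.round(robot.read_contact_force(),1));robot.gripper_to(0,20);g=robot.read_finger_gap();print(g)
if g>.06:
  for th in np.linspace(1.65,0,12):
    p=lidp(th);mv(robot,p,p[2],yaw,.12);f=robot.read_contact_force();g=robot.read_finger_gap()
    print(round(th,2),round(g,3),np.round(f,1))
    if np.linalg.norm(f)>45 or g<.05: print("STOP");break
  else:
    robot.gripper_to(.5);robot.wait(.5);mv(robot,p,.25,yaw,.2)
    mv(robot,(.52,-.10),.35,np.pi/2,joint=True);robot.wait(.15);c=shot(robot,"f0");W=wcloud(c)
    m=(abs(W[...,2]-.078)<.02)&(abs(W[...,1]+.22)<.08)&(abs(W[...,0]-.55)<.08);P=W[m]
    k=np.polyfit((P[:,:2]-BC)@bx,P[:,2],1);print("lid",-k[0],np.median(P[:,2]))
    s=robot.camera("scene");cv2.imwrite("pics/s3.png",s["pixels"][:,:,::-1])
print(robot.read_time())
E
```

```text
[ 0.7  0.4 -0. ]
0.09839376413176544
1.65 0.099 [-0. -2.  3.]
1.5 0.097 [ 1.8 -1.1  5. ]
1.35 0.096 [3.4 0.3 3.1]
1.2 0.097 [ 4.  -0.   1.5]
1.05 0.1 [ 3.3  0.2 -0.4]
0.9 0.098 [ 4.2 -0.7 -2.5]
0.75 0.098 [ 4.3 -2.5 -2.8]
0.6 0.1 [ 3.9 -3.  -3.2]
0.45 0.098 [ 3.7 -2.6 -3.3]
0.3 0.099 [ 2.9 -1.  -2.5]
0.15 0.101 [ 2.3 -1.6 -2.2]
0.0 0.098 [-1.1 -2.1 -1.4]
lid -0.0005729000417887024 0.07815131480474635
94.6583
```

```bash
cat > knob.py <<'E'
from h import *
import sys
from cell import robot
def bar_tab(name):
    mv(robot,(.58,.05),.30,np.pi/2,joint=True);robot.wait(.15);c=shot(robot,name);W=wcloud(c)
    H,S,V=cv2.split(cv2.cvtColor(c["pixels"],cv2.COLOR_RGB2HSV));near=np.hypot(W[...,0]-.665,W[...,1]-.037)<.06
    b=max(blobs(near&(W[...,2]>.085)&(W[...,2]<.11),80),key=np.sum);r=rect(W[b][:,:2])
    w=W[b&(c["pixels"].min(2)>120)][:,:2].mean(0)-r[0];a=r[2]
    if w@[np.cos(a),np.sin(a)]<0: a+=np.pi
    t=max(blobs(near&(H>15)&(H<32)&(S>110)&(abs(W[...,2]-.053)<.01),15),key=np.sum);t=np.nanmean(W[t][:,:2],0)-r[0]
    ta=np.arctan2(t[1],t[0]);print("bar",r[0].round(4),r[1].round(3),"pointer",round(a,3),"tab",ta.round(3),np.hypot(*t).round(4),"t",robot.read_time());return r[0],a,ta
if __name__=="__main__":
    ctr,a,ta=bar_tab("k0");d=-((a-ta)%(2*np.pi));y0=a-np.pi/2;y0=(y0+np.pi)%(2*np.pi)-np.pi
    if y0+d<-2.3: y0+=np.pi
    print("turn",d,"yaw",y0,y0+d)
    mv(robot,ctr,.15,y0,joint=True);robot.gripper_to(.4,15);mv(robot,ctr,.1,y0,.2);mv(robot,ctr,.074,y0,.06);print(np.round(robot.read_contact_force(),1))
    robot.gripper_to(0,15);print("gap",robot.read_finger_gap())
    for k in np.linspace(0,1,8)[1:]: mv(robot,ctr,.074,y0+d*k,joint=True)
    print("gap",robot.read_finger_gap(),np.round(robot.read_contact_force(),1))
    robot.gripper_to(.4);mv(robot,ctr,.2,y0+d,.2);bar_tab("k1")
E
python3 knob.py
```

```text
bar [0.6651 0.0368] [0.057 0.014] pointer 2.866 tab 0.768 0.0511 t 95.575
turn -2.09775240591357 yaw 1.2949887116619303 -0.8027636942516398
[-0.5  1.1 -0.7]
gap 0.14953297380880515
gap 0.14639226930060273 [3.1 6.1 1.3]
bar [0.665  0.0363] [0.057 0.015] pointer 0.765 tab 0.772 0.0513 t 104.4833
```

```bash
python3 - <<'E'
from h import *
from cell import robot
mv(robot,(.50,.06),.33,np.pi/2,joint=True);robot.wait(.3);c=shot(robot,"g0");show(plates(c,.0105));W=wcloud(c)
m=(abs(W[...,2]-.078)<.02)&(abs(W[...,1]+.2)<.06)&(abs(W[...,0]-.55)<.08);print("lid z",np.median(W[m][:,2]))
cv2.imwrite("pics/s4.png",robot.camera("scene")["pixels"][:,:,::-1])
E
```

```text
plate [0.4528 0.0374] [0.129 0.049] -1.456 z 0.0106
lid z 0.07828069463784865
```

View pics/s4.png

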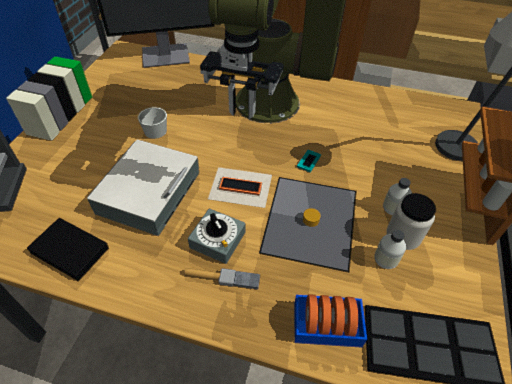

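The lid is shut at (145,185), the long plate is centred on the sheet at (240,186), the mat holds only the tin at (313,216), and the pointer is at the tab near (225,241).

```bash
python3 -c "
from cell import robot
print(robot.job_done(),robot.read_time())"
```

```text
the job is handed in; nothing more can be done
the job is handed in; nothing more can be done
```

The job is handed in (no verdict was shown): by my last measurements the long plate is flat at the sheet's centre, all three short plates are flat on the box floor, the lid is closed, and the pointer is within 0.01 rad of the brass tab.

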